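Put the kit trays right and stack the specimen jars

TASK

The two kit trays stand on each other's mats: first swap them, so that the blue tray is centred and squared up on the blue mat and the yellow tray on the yellow mat (the grey mat is free for parking one of them). Then stack the three capped specimen jars upright in the middle of the blue tray, one after another, each squarely on the one below: red cap at the bottom, then black, then green on top. Set the jars down without dropping or tipping them, and leave the tube rack and the bin of tubes where they are.

Things in the scene. Friction and masses are not known exactly. Their poses are not given: they have to be found in the camera images.
- blue_mat: fixed thin blue mat, 150 x 100 x 3 mm, long side along its x axis; origin at the centre of its underside (z = 0), so its top is 3 mm above the origin. The blue tray belongs here; at the start the yellow tray stands on it, with a margin of the mat (about 5 to 20 mm) showing all round.
- yellow_mat: fixed thin yellow mat, 150 x 100 x 3 mm, long side along its x axis; origin at the centre of its underside (z = 0), so its top is 3 mm above the origin. The yellow tray belongs here; at the start the blue tray stands on it.
- grey_mat: fixed thin grey mat, 150 x 100 x 3 mm, long side along its x axis; origin at the centre of its underside (z = 0), so its top is 3 mm above the origin. Empty at the start: a free spot for parking a tray.
- blue_tray: loose open blue plastic tray, 120 mm long (its x axis) x 68 mm wide (its y axis) x 22 mm high, 0.12 kg, walls and floor 4 mm thick, inside 112 x 60 mm; origin at the centre of its underside, z up. It can be gripped across its 68 mm width. Starts empty on the yellow mat, roughly lined up with it.
- yellow_tray: loose open yellow plastic tray, 120 mm long (its x axis) x 68 mm wide (its y axis) x 22 mm high, 0.12 kg, walls and floor 4 mm thick, inside 112 x 60 mm; origin at the centre of its underside, z up. It can be gripped across its 68 mm width. Starts empty on the blue mat, roughly lined up with it, and stays empty.
- red_jar: loose white cylindrical specimen jar with a flat red cap, 44 mm diameter, 50 mm high with the cap (cap: top 14 mm), about 0.06 kg (varies), rigid, standing upright; origin at the centre of its underside, z up.
- black_jar: loose white cylindrical specimen jar with a flat black cap, 44 mm diameter, 50 mm high with the cap (cap: top 14 mm), about 0.06 kg (varies), rigid, standing upright; origin at the centre of its underside, z up.
- green_jar: loose white cylindrical specimen jar with a flat green cap, 44 mm diameter, 50 mm high with the cap (cap: top 14 mm), about 0.06 kg (varies), rigid, standing upright; origin at the centre of its underside, z up.
- tube_rack: loose white rack of upright clear tubes with white caps, 100 x 60 mm, 83 mm high, 0.35 kg, at the robot's left of the work; origin at the centre of its underside. Leave it alone.
- tube_bin: loose open blue bin full of clear tubes with white caps, 130 x 100 mm, 55 mm high (tubes up to about 60 mm), 0.45 kg, at the robot's right of the work; origin at the centre of its underside. Leave it alone.
Mind the look-alikes: they are no part of the job. Several things look just like the blue_tray: the one meant starts farthest to the robot's right.

How it is judged (in metres and radians):
On the way, in this order (a step that is already met when the one before it is completed fails the run):
1. both trays stand on the mats of their own colours, centred and squared up (horizontal distance between blue_tray and blue_mat below 0.015 m and z of blue_tray in the frame of blue_mat below 0.008 m and angle between the x axis of blue_tray and the x axis of blue_mat, either way round below 0.2 rad and angle between each of blue_tray, yellow_tray's own z axis and vertical below 0.1 rad and horizontal distance between yellow_tray and yellow_mat below 0.015 m and z of yellow_tray in the frame of yellow_mat below 0.008 m and angle between the x axis of yellow_tray and the x axis of yellow_mat, either way round below 0.2 rad), for 0.2 s.
2. the red-capped jar stands in the middle of the blue tray, let go (horizontal distance between red_jar and blue_tray below 0.015 m and z of red_jar in the frame of blue_tray between 0.001 and 0.009 m and angle between red_jar's own z axis and vertical below 0.1 rad and contact force between red_jar and the fingers below 0.05 N), for 0.2 s.
3. the black-capped jar stands on the red-capped one, let go (horizontal distance between red_jar and blue_tray below 0.015 m and z of red_jar in the frame of blue_tray between 0.001 and 0.009 m and angle between each of red_jar, black_jar's own z axis and vertical below 0.1 rad and horizontal distance between black_jar and red_jar below 0.01 m and z of black_jar in the frame of red_jar between 0.045 and 0.055 m and contact force between black_jar and the fingers below 0.05 N), for 0.2 s.
4. the green-capped jar stands on the black-capped one (horizontal distance between red_jar and blue_tray below 0.015 m and z of red_jar in the frame of blue_tray between 0.001 and 0.009 m and angle between each of red_jar, black_jar, green_jar's own z axis and vertical below 0.1 rad and horizontal distance between black_jar and red_jar below 0.01 m and z of black_jar in the frame of red_jar between 0.045 and 0.055 m and horizontal distance between green_jar and black_jar below 0.01 m and z of green_jar in the frame of black_jar between 0.045 and 0.055 m), for 0.2 s.
At the end, for the whole second after the job is handed in: Trays flat on the mats of their colours (15 mm, 0.2 rad either way round); red jar on the blue tray's floor within 15 mm of its centre, black on red and green on black within 10 mm of the one below, upright within 0.1 rad; all released and at rest (all of step 1 and all of step 4 and linear speed of each of red_jar, black_jar, green_jar, blue_tray, yellow_tray below 0.02 m/s); the robot touches nothing.
It fails at once if the tube rack or the bin of tubes is moved by more than 20 mm (distance of any of tube_rack, tube_bin from where it was at the start of the episode above 0.02 m).
It fails at once if a jar is tipped by more than 0.6 rad (angle between any of red_jar, black_jar, green_jar's own z axis and vertical above 0.6 rad).
It fails at once if a jar is dropped (falls free faster than 0.8 m/s, a drop of some 35 mm) ((linear speed of red_jar above 0.8 m/s and contact force between red_jar and the fingers below 0.05 N) or (linear speed of black_jar above 0.8 m/s and contact force between black_jar and the fingers below 0.05 N) or (linear speed of green_jar above 0.8 m/s and contact force between green_jar and the fingers below 0.05 N)).
It also fails if it takes over 134 s, if anything falls off the work surface, if the arm or the gripper's body presses on something with over 40 N, if the wrist force passes 120 N, or if a joint passes its speed limit or range.

ROBOT

A 6-joint arm with a two-finger parallel gripper is mounted at the origin on the work surface. World frame = base frame: x ahead of the robot, y to its left, z up, the work surface at z = 0. Lengths are in mm, angles in degrees, forces in N, time in s.
With the tool pointing down it reaches from about 350 to 850 mm from the base axis. Payload 8.1 kg.
Tool frame: the origin (TCP) lies at the very end of the fingers, on their centre line; the grasp point (between the pads) lies 19 mm behind it; z points along the fingers, y is the line along which they close (so a half turn about z gives the same grasp; the last joint's range is limited). The gripper opens to 85 mm and grips with 20 to 120 N. Pads are 22 mm wide; open, the fingers measure 114 mm over their backs; the gripper's body (76 mm by 85 mm) begins 54 mm behind the grasp point. The pads swing forward as they close: fully open they stand 13 mm farther back than shut.
Start: joints at [-69.064, 7.471, 85.268, -0, 87.261, -4.893], TCP at [261.431, -540.055, 231.292] pointing down, gripper open.
Joint ranges: [-169.43, 169.43], [-51.17, 129.36], [1.28, 143.12], [-76.62, 256.62], [0, 156.53], [-152.29, 152.29]. Speed limits (degrees/s): [136.94, 136.94, 159.86, 180, 180, 180].

INTERFACE

Orientations are given as [roll, pitch, yaw] about the fixed x, y, z axes, in that order (R = Rz(yaw) Ry(pitch) Rx(roll)).
In Python, from bench import sense, eyes, job, models gives the robot as it stands. The module is installed in compiled form; this text tells all that it offers.
- The arm moves only by the tool apply_moves, never from a script. Its argument "rows" is a list of rows, each a list of 6 numbers: the shift along the tool's x, y, z in mm, then the turn, a rotation vector about the tool's x, y, z in rad. In form: [[dx, dy, dz, rx, ry, rz], ...]. A call has exactly 5 rows; each row shifts and turns the commanded pose from where the row before left it, along the tool's axes as they then stand; what a row does not reach is not made up. A row lasts 1/8 s, in which the tool goes at most 62.5 mm and 10.7 degrees, less where a joint would pass 70% of its speed; a pose out of reach is approached as far as the arm can. A call is refused whole if a number of a shift passes 62.5 or a number of a turn 0.188, either way. A call with a gripper value outside its range is refused whole. "fingers" is the finger opening in mm, from 0 to 85.4, set as the call begins (left out, the last holds). The fingers move at their own pace and stop on an object; "grip_force" is the grip in N (left out, the last holds). Time passes only in rows, so rows that do not move let the fingers close, or fill a call up. It gives the time, the measured TCP pose, the force, the opening and the grip force at its end, in the units of the state.
- sense(): the state, without advancing time (a new reading comes with each control period).
- eyes.snapshot(name): name is "scene" or "side" or "wrist"; returns (picture, depth): 420x560x3 uint8, red, green, blue; 420x560 float32, mm along the optical axis (not along the pixel's ray), 0 where there is no reading.
- eyes.get_calibration(name): a dict with "intrinsics" (3x3 intrinsics, pixels), "R" (3x3) and "t" (3): a world point X has camera coordinates R X + t; the wrist camera has in their place "mount" (4x4, takes a point from camera to tool coordinates, whose origin is the TCP and whose axes are the flange's). Camera axes: x right, y down, z forward; pixel columns grow to the right and rows downward; lengths in mm; the calibration is good to about 2 mm. The wrist camera is an equidistant fisheye: a pixel r from the principal point sees the ray r / f radians off the axis. A picture is of the moment at which its call begins: read the wrist's pose just before it. get_calibration takes no time and is no camera call.
- job.hand_in(): hands the job in; it is judged then, once.
Trained networks look in the newest picture that a camera, given by its name, has taken for a name from the list of things; names that differ only in an ending like _2 or _b are one class to them, and where a whole thing is asked for, a point or a joint stands for the part that bears it (a point fixed in the world has none). Each returns a list of dicts, best first, with "confidence" (0 to 1); they miss things now and then, are a little off and sometimes report something else, mostly with a low value. They report only what shows in the picture. A call takes as long as a camera call. They do not tell look-alikes from the thing itself.
- models.boxes_of(name, camera): "xyz" ([x, y, z] in mm, in world coordinates, good to about 4 mm: the middle of the surface that is visible of it).
- models.cut_out(name, camera): "pixels" (420x560 bool, what is visible of it).
- models.place_of(name, camera): "xyz" ([x, y, z] in mm, in world coordinates, good to about 4 mm: a listed point, or the origin of a listed thing).
The state is a dict: "time": time; "joint_pos": joint angles; "qd": joint speeds; "joint_efforts": joint torques, N m; "tool_pos": TCP position; "tcp_rot": TCP orientation; "ft_force": force on the tool from outside, world axes, zero at the start; "wrist_torque": the same for the moment, N m; "finger_gap": finger opening in mm; "grip_force": force on a finger pad.
Only numpy, scipy, OpenCV 4.12 (cv2) and the standard library are available. Lean on these libraries where they do the work, as an engineer would, in place of code of your own. Each camera call takes 0.05 s, during which the arm holds its last target. There are 200 camera calls.

## Working session

There is one attempt and no reset: what is moved stays moved. The work goes in short steps, Python scripts to look and compute and a tool call to move; the robot and the scene stay as the last step left them, time stands still between calls to the robot, and variables do not carry over. Pictures are saved under pics/ and viewed, at most 14 in all, crops included, and the job is handed in when it is done.

Besides the shell and the picture viewer there is one more tool, called after ">>>" as a command line: name --pt "numbers of a row" for each row, then --argument value for the rest. apply_moves: Moves the arm, as the interface text tells. Its arguments: {"type":"object","properties":{"rows":{"type":"array"},"fingers":{"type":"number"},"grip_force":{"type":"number"}},"required":["rows"]}

```bash
mkdir -p pics
cat > h.py <<'E'
import numpy as np, cv2
from bench import sense, eyes, job, models
def world(cam,d):
    c=eyes.get_calibration(cam);K=np.array(c["intrinsics"]);R=np.array(c["R"]);t=np.array(c["t"])
    v,u=np.mgrid[0:420,0:560]
    P=np.stack([(u-K[0,2])/K[0,0]*d,(v-K[1,2])/K[1,1]*d,d],-1)
    return (P-t)@R   # R^T (P-t)
E
python3 - <<'E'
from h import *
s=sense();print(s)
ims=[]
for c in("scene","side"):
    p,d=eyes.snapshot(c);cv2.imwrite(f"pics/{c}0.png",p[:,:,::-1]);np.savez(f"{c}0.npz",p=p,d=d)
    for n in("blue_mat","yellow_mat","grey_mat","blue_tray","yellow_tray","red_jar","black_jar","green_jar","tube_rack","tube_bin"):
        print(c,n,[(np.round(r["xyz"]).tolist(),round(r["confidence"],2)) for r in models.place_of(n,c)])
E
```

```text
{'time': 0.0, 'joint_pos': array([-6.90644001e+01,  7.51581980e+00,  8.53306900e+01, -4.90115781e-04,
        8.72624073e+01, -4.89241862e+00]), 'qd': array([ 0.11536752,  0.08705261,  0.08703646,  0.05394744, -0.11900548,
        0.03444413]), 'joint_efforts': array([ 5.38928489e-04, -5.69399250e+01, -5.00548983e+01, -2.80614850e-04,
        1.45016730e-02, -9.26252415e-05]), 'tool_pos': array([ 261.22286304, -539.52089927,  230.22350655]), 'tcp_rot': array([-1.79891438e+02, -8.80127445e-03,  2.58280340e+01]), 'ft_force': array([ 0.02145854, -0.05188072,  0.08488532]), 'wrist_torque': array([-0.02073968, -0.02998047,  0.01994456]), 'grip_force': 0.0, 'finger_gap': 84.89258854093124}
scene blue_mat [([612.0, -285.0, 2.0], 0.76), ([612.0, -292.0, -3.0], 0.59)]
scene yellow_mat [([610.0, 285.0, -2.0], 0.9)]
scene grey_mat [([636.0, 19.0, 1.0], 0.72)]
scene blue_tray [([361.0, 379.0, -1.0], 0.94), ([688.0, 462.0, -2.0], 0.88)]
scene yellow_tray [([610.0, -287.0, -1.0], 0.98)]
scene red_jar [([434.0, -190.0, 3.0], 0.58), ([536.0, -509.0, -6.0], 0.31), ([440.0, 266.0, 1.0], 0.27)]
scene b
[... 200 characters left out ...]
ube_bin [([531.0, -506.0, -3.0], 0.62)]
side blue_mat [([614.0, -289.0, 1.0], 0.55)]
side yellow_mat [([615.0, 290.0, -0.0], 0.87), ([532.0, -505.0, 1.0], 0.68)]
side grey_mat [([635.0, 15.0, 2.0], 0.89)]
side blue_tray [([615.0, 292.0, 7.0], 0.93), ([351.0, 381.0, -2.0], 0.93), ([689.0, 464.0, 1.0], 0.89), ([637.0, 18.0, 1.0], 0.67)]
side yellow_tray [([608.0, -290.0, -2.0], 0.74)]
side red_jar [([434.0, -189.0, -0.0], 0.66), ([619.0, 289.0, -3.0], 0.56), ([428.0, 43.0, -4.0], 0.37)]
side black_jar [([428.0, 39.0, -2.0], 0.65), ([617.0, 292.0, 3.0], 0.59)]
side green_jar [([439.0, 264.0, -0.0], 0.57)]
side tube_rack [([524.0, 467.0, 1.0], 0.63)]
side tube_bin [([535.0, -507.0, -3.0], 0.97)]
```

```bash
python3 -c "
import cv2,numpy as np
a=cv2.imread('pics/scene0.png');b=cv2.imread('pics/side0.png')
cv2.imwrite('pics/both0.png',cv2.resize(np.vstack([a,b]),(400,600)))"
```

```text
(no output)
```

View pics/scene0.png

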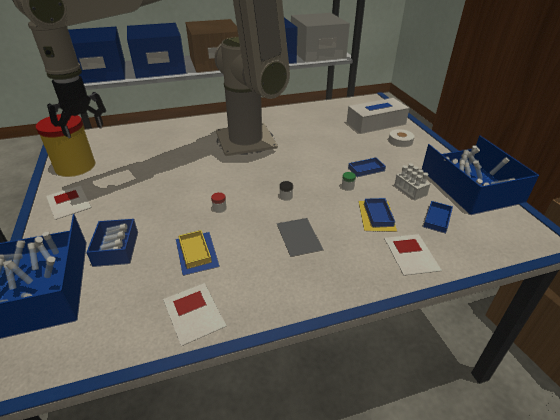

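View pics/side0.png

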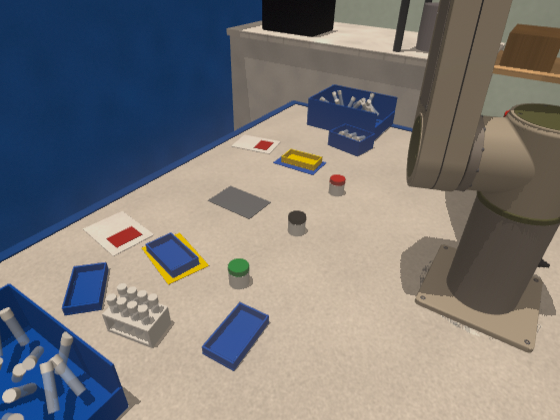

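Scene view: the yellow tray on the blue mat is at (197,250), the blue tray on the yellow mat at (378,212) and the grey mat at (300,236). The jars are red (218,201), black (286,190) and green (348,181). The blue trays at (366,167) and (438,216) are decoys, since they stand further left. The side view agrees. Next I'll fit the rectangles.

```bash
cat > fit.py <<'E'
from h import *
def fit(p,W,c,col,zl,rad=110):
    hsv=cv2.cvtColor(p,cv2.COLOR_RGB2HSV);H,S,V=[hsv[...,i].astype(int) for i in range(3)]
    m={"y":(H>18)&(H<35)&(S>130),"b":(H>100)&(H<130)&(S>120),"g":(S<40)&(V<125)}[col]
    m&=(np.hypot(W[...,0]-c[0],W[...,1]-c[1])<rad)&(W[...,2]>zl[0])&(W[...,2]<zl[1])
    n,l,st,_=cv2.connectedComponentsWithStats(m.astype(np.uint8))
    if n<2: return None
    m=l==1+np.argmax(st[1:,4])
    r=cv2.minAreaRect(W[m][:,:2].astype(np.float32));(x,y),(w,h),a=r
    if w<h:w,h,a=h,w,a+90
    a=(a+90)%180-90
    return [round(float(v),1) for v in(x,y,w,h,a,np.median(W[m][:,2]))],int(m.sum())
E
python3 - <<'E'
from fit import *
for cam in("scene","side"):
    f=np.load(cam+"0.npz");W=world(cam,f["d"])
    for n,c,col,z in(("ymat",(614,289),"y",(-6,10)),("btray",(614,289),"b",(15,40)),("bmat",(612,-288),"b",(-6,10)),("ytray",(612,-288),"y",(15,40)),("gmat",(636,18),"g",(-8,12))):
        print(cam,n,fit(f["p"],W,c,col,z))
E
```

```text
scene ymat ([618.1, 285.4, 152.8, 98.4, -17.6, 1.8], 295)
scene btray ([617.6, 289.1, 122.7, 64.4, -11.0, 23.4], 60)
scene bmat ([617.4, -285.1, 151.6, 97.3, 1.6, 2.2], 439)
scene ytray ([613.1, -288.9, 123.1, 66.9, 4.3, 22.3], 227)
scene gmat ([635.9, 18.1, 157.9, 103.0, -1.1, 2.0], 1168)
side ymat ([615.2, 285.4, 151.4, 99.9, -19.5, 4.5], 577)
side btray ([613.7, 292.5, 121.0, 66.2, -14.4, 26.1], 175)
side bmat ([610.2, -282.9, 144.5, 94.7, 0.5, 5.5], 137)
side ytray ([608.4, -289.4, 120.0, 73.5, 4.8, 21.8], 277)
side gmat ([634.6, 16.6, 150.1, 98.6, -1.6, 5.2], 1002)
```

```bash
cat >> h.py <<'E'
from scipy.spatial.transform import Rotation as Ro
def pose(s=None):
    s=s or sense();return np.array(s["tool_pos"]),Ro.from_euler("xyz",s["tcp_rot"],degrees=True)
def go(x,y,z,yaw,s=None):
    "turn rz first, then shift in the turned tool axes (tool assumed to end pointing down)"
    p,R=pose(s);T=Ro.from_euler("xyz",[180,0,yaw],degrees=True)
    rv=(R.inv()*T).as_rotvec();d=T.inv().apply(np.array([x,y,z])-p)
    print("turn",np.round(rv,3),"then shift",np.round(d,1))
def wlook(name=None):
    p,R=pose();im,d=eyes.snapshot("wrist");c=eyes.get_calibration("wrist");K=np.array(c["intrinsics"]);M=np.array(c["mount"])
    v,u=np.mgrid[0:420,0:560];a=(u-K[0,2])/K[0,0];b=(v-K[1,2])/K[1,1];r=np.hypot(a,b)+1e-9
    k=np.tan(np.minimum(r,1.4))/r
    P=np.stack([a*k*d,b*k*d,d],-1).reshape(-1,3)@M[:3,:3].T+M[:3,3]
    W=(R.apply(P)+p).reshape(420,560,3);W[(d<=0)|(r>1.4)]=9e3
    if name: cv2.imwrite(f"pics/{name}.png",im[:,:,::-1])
    return im,W
E
python3 - <<'E'
from h import *
go(585,-288,200,4.5)
E
```

```text
turn [-0.     0.     0.372] then shift [ 342.4 -225.9   31.3]
```

>>> apply_moves --pt "0 0 0 0 0 0.186" --pt "0 0 0 0 0 0.186" --pt "48 -32 4 0 0 0" --pt "49 -32 4 0 0 0" --pt "49 -32 4 0 0 0"

```text
time: 1.72
tool_pos: [400.5, -431.9, 219.3]
tcp_rot: [180.0, -0.0, 4.5]
ft_force: [0.8, -0.2, 0.4]
finger_gap: 85.5
grip_force: 0.0
```

>>> apply_moves --pt "49 -32 5 0 0 0" --pt "49 -32 5 0 0 0" --pt "49 -33 5 0 0 0" --pt "49 -33 4 0 0 0" --pt "0 0 0 0 0 0"

```text
time: 2.35
tool_pos: [587.1, -284.1, 199.3]
tcp_rot: [-179.9, 0.0, 4.8]
ft_force: [-0.8, -0.1, 1.2]
finger_gap: 85.6
grip_force: 0.0
```

Run:
```python
from fit import *
s=sense();print(s["time"],s["tool_pos"],s["tcp_rot"])
im,W=wlook("w1")
print(fit(im,W,(612,-288),"b",(-8,12)),fit(im,W,(612,-288),"y",(15,40)))
for n in("yellow_tray","blue_mat"):print(n,[(np.round(r["xyz"]),r["confidence"]) for r in models.place_of(n,"wrist")][:2])
```

```text
2.35 [ 587.12776686 -284.07554931  199.34644575] [-1.79913893e+02  5.10965407e-03  4.80523059e+00]
([615.1, -286.4, 149.0, 99.8, 1.9, 2.7], 4576) ([610.5, -290.3, 119.3, 67.5, 4.6, 24.3], 1544)
yellow_tray [(array([ 606., -287.,    3.]), 0.64)]
blue_mat []
```

View pics/w1.png

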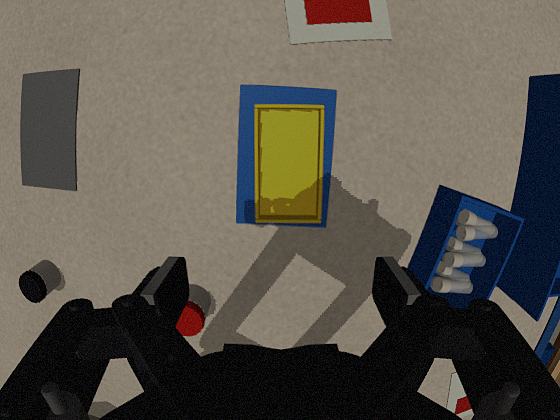

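The wrist view shows the yellow tray (288,163) on the blue mat (286,155), and the fit sizes match the given ones. I'll descend onto the tray.

Run:
```python
from h import *
go(610.5,-290.3,2,4.6)
```

```text
turn [ 0.     0.001 -0.001] then shift [ 26.    4.3 198.2]
```

>>> apply_moves --pt "13 2 40 0 0 0" --pt "11 2 40 0 0 0" --pt "0 0 40 0 0 0" --pt "0 0 30 0 0 0" --pt "0 0 0 0 0 0"

```text
time: 3.12
tool_pos: [605.5, -290.1, 47.1]
tcp_rot: [-179.8, 0.3, 4.4]
ft_force: [-0.5, 0.3, 0.1]
finger_gap: 85.7
grip_force: 0.0
```

Run:
```python
from h import *
go(610.5,-290.3,1,4.6)
```

```text
turn [-0.003  0.005 -0.004] then shift [ 5.   0.6 46.1]
```

>>> apply_moves --pt "5 0.5 15 0 0 0" --pt "0 0 15 0 0 0" --pt "0 0 11 0 0 0" --pt "0 0 4 0 0 0" --pt "0 0 0 0 0 0"

```text
time: 3.75
tool_pos: [613.6, -289.9, 4.9]
tcp_rot: [-180.0, 0.0, 4.5]
ft_force: [0.2, -0.1, -0.0]
finger_gap: 85.0
grip_force: 0.0
```

>>> apply_moves --pt "0 0 0 0 0 0" --pt "0 0 0 0 0 0" --pt "0 0 0 0 0 0" --pt "0 0 0 0 0 0" --pt "0 0 0 0 0 0" --fingers 55 --grip_force 40

```text
time: 4.38
tool_pos: [614.5, -290.4, 6.3]
tcp_rot: [180.0, -0.1, 4.5]
ft_force: [0.4, -0.3, 6.1]
finger_gap: 67.1
grip_force: 46.7
```

>>> apply_moves --pt "0 0 -10 0 0 0" --pt "0 0 -15 0 0 0" --pt "0 0 -20 0 0 0" --pt "0 0 -15 0 0 0" --pt "0 0 0 0 0 0"

```text
time: 5.0
tool_pos: [615.4, -290.9, 68.2]
tcp_rot: [179.9, -0.2, 4.5]
ft_force: [-0.3, 0.3, -1.8]
finger_gap: 66.7
grip_force: 46.1
```

Run:
```python
from h import *
s=sense();print(s["tool_pos"],s["finger_gap"],s["ft_force"])
go(639,17.5,65,-1.3,s)
```

```text
[ 615.38900766 -290.89335565   68.22826133] 66.74772663013161 [-0.31551884  0.31640671 -1.8484963 ]
turn [ 0.002 -0.004  0.102] then shift [  16.6 -308.8    3.2]
```

>>> apply_moves --pt "0 0 0 0 0 0.1" --pt "2 -38 0 0 0 0" --pt "2 -45 0 0 0 0" --pt "3 -45 0 0 0 0" --pt "3 -45 0 0 0 0"

```text
time: 5.62
tool_pos: [627.0, -115.8, 64.6]
tcp_rot: [-180.0, 0.1, -1.2]
ft_force: [1.0, -0.2, -0.5]
finger_gap: 66.4
grip_force: 46.0
```

>>> apply_moves --pt "3 -45 0 0 0 0" --pt "3 -45 0 0 0 0" --pt "1 -46 0 0 0 0" --pt "0 0 10 0 0 0" --pt "0 0 15 0 0 0"

```text
time: 6.25
tool_pos: [637.4, 18.3, 39.6]
tcp_rot: [180.0, -0.0, -1.2]
ft_force: [0.7, 0.6, -0.8]
finger_gap: 67.1
grip_force: 46.0
```

>>> apply_moves --pt "0 0 12 0 0 0" --pt "0 0 0 0 0 0" --pt "0 0 0 0 0 0" --pt "0 0 0 0 0 0" --pt "0 0 0 0 0 0"

```text
time: 6.88
tool_pos: [637.9, 18.4, 28.9]
tcp_rot: [-180.0, -0.1, -1.2]
ft_force: [0.4, 0.2, -1.2]
finger_gap: 66.7
grip_force: 46.0
```

Run:
```python
from h import *
s=sense();print(s["tool_pos"],s["finger_gap"],s["ft_force"])
go(639,17.5,7,-1.3,s)
```

```text
[637.85189028  18.42343677  28.93237168] 66.74431073862546 [ 0.39488162  0.24142343 -1.21082364]
turn [-0.    -0.001  0.001] then shift [ 1.2  0.9 21.9]
```

>>> apply_moves --pt "1 1 8 0 0 0" --pt "0 0 8 0 0 0" --pt "0 0 4 0 0 0" --pt "0 0 2 0 0 0" --pt "0 0 0 0 0 0"

```text
time: 7.5
tool_pos: [638.4, 17.6, 6.3]
tcp_rot: [180.0, 0.0, -1.2]
ft_force: [-0.2, 0.6, -1.0]
finger_gap: 67.0
grip_force: 46.1
```

>>> apply_moves --pt "0 0 0 0 0 0" --pt "0 0 0 0 0 0" --pt "0 0 0 0 0 0" --pt "0 0 -10 0 0 0" --pt "0 0 -20 0 0 0" --fingers 85

```text
time: 8.12
tool_pos: [637.6, 17.5, 36.5]
tcp_rot: [-180.0, 0.1, -1.2]
ft_force: [0.5, 0.1, -0.4]
finger_gap: 85.1
grip_force: 0.0
```

Run:
```python
from h import *
s=sense();print(s["tool_pos"],s["finger_gap"],s["ft_force"])
go(590,289,200,-13,s)
```

```text
[637.63722594  17.5348348   36.5194011 ] 85.12612476967236 [ 0.48892575  0.11019074 -0.38336804]
turn [0.    0.002 0.206] then shift [-107.5 -253.8 -163.5]
```

>>> apply_moves --pt "0 0 -40 0 0 0" --pt "0 0 -40 0 0 0.1" --pt "0 0 -40 0 0 0.1" --pt "-15 -36 -40 0 0 0" --pt "-18 -42 0 0 0 0"

```text
time: 8.75
tool_pos: [626.3, 101.2, 203.9]
tcp_rot: [-179.8, -0.6, -12.8]
ft_force: [-0.0, 1.1, -0.2]
finger_gap: 84.8
grip_force: 0.0
```

>>> apply_moves --pt "-18 -44 0 0 0 0" --pt "-18 -44 0 0 0 0" --pt "-18 -44 0 0 0 0" --pt "-18 -44 0 0 0 0" --pt "0 0 0 0 0 0"

```text
time: 9.38
tool_pos: [590.8, 292.0, 198.3]
tcp_rot: [-179.9, -0.1, -12.4]
ft_force: [-0.3, -0.4, 0.5]
finger_gap: 85.0
grip_force: 0.0
```

>>> apply_moves --pt "0 0 0 0 0 0" --pt "0 0 0 0 0 0" --pt "0 0 0 0 0 0" --pt "0 0 0 0 0 0" --pt "0 0 0 0 0 0"

```text
time: 10.0
tool_pos: [591.8, 288.0, 196.3]
tcp_rot: [180.0, 0.0, -12.7]
ft_force: [0.1, 0.4, -0.5]
finger_gap: 84.9
grip_force: 0.0
```

Run:
```python
from fit import *
s=sense();print(s["time"],s["tool_pos"],s["tcp_rot"])
im,W=wlook("w2")
print(fit(im,W,(615,287),"y",(-8,12)),fit(im,W,(615,290),"b",(15,40)),fit(im,W,(635,18),"y",(15,40)))
go(615,290,50,-13,s)
```

```text
10.0 [591.75523532 287.98496263 196.2803958 ] [ 1.79996351e+02  4.87804794e-03 -1.27058730e+01]
([616.5, 286.1, 150.0, 100.3, -18.8, 2.8], 4835) ([616.4, 291.6, 118.7, 67.0, -14.1, 24.3], 1544) ([635.4, 17.7, 120.2, 71.3, -0.4, 22.8], 1712)
turn [0.    0.    0.005] then shift [ 22.2  -7.2 146.3]
```

>>> apply_moves --pt "11 -4.5 40 0 0 0.024" --pt "12 -5 40 0 0 0" --pt "0 0 40 0 0 0" --pt "0 0 25 0 0 0" --pt "0 0 0 0 0 0"

```text
time: 10.68
tool_pos: [614.0, 291.4, 48.0]
tcp_rot: [179.8, 0.3, -14.1]
ft_force: [-0.6, 0.4, 0.2]
finger_gap: 84.9
grip_force: 0.0
```

>>> apply_moves --pt "0 0 0 0 0 0" --pt "0 0 0 0 0 0" --pt "0 0 0 0 0 0" --pt "0 0 0 0 0 0" --pt "0 0 0 0 0 0"

```text
time: 11.3
tool_pos: [616.3, 292.3, 51.5]
tcp_rot: [-180.0, -0.0, -14.0]
ft_force: [0.3, -0.1, -0.4]
finger_gap: 85.0
grip_force: 0.0
```

Run:
```python
from h import *
s=sense();print(s["tool_pos"],s["tcp_rot"]);go(616.4,291.6,7,-14.1,s)
```

```text
[616.29445006 292.28663535  51.47947311] [-1.79992226e+02 -9.89749710e-03 -1.40496024e+01]
turn [-0.    -0.     0.001] then shift [ 0.3  0.6 44.5]
```

Position is good, so descend, grip and lift.

>>> apply_moves --pt "0 0.5 15 0 0 0" --pt "0 0 15 0 0 0" --pt "0 0 10 0 0 0" --pt "0 0 4 0 0 0" --pt "0 0 0 0 0 0"

```text
time: 11.92
tool_pos: [615.8, 291.7, 6.8]
tcp_rot: [180.0, 0.0, -14.0]
ft_force: [-0.2, 0.4, 0.1]
finger_gap: 84.9
grip_force: 0.0
```

>>> apply_moves --pt "0 0 0 0 0 0" --pt "0 0 0 0 0 0" --pt "0 0 0 0 0 0" --pt "0 0 0 0 0 0" --pt "0 0 0 0 0 0" --fingers 55

```text
time: 12.55
tool_pos: [616.9, 292.1, 8.4]
tcp_rot: [-179.9, -0.1, -14.0]
ft_force: [-0.2, 0.6, 6.8]
finger_gap: 66.7
grip_force: 46.4
```

>>> apply_moves --pt "0 0 -10 0 0 0" --pt "0 0 -20 0 0 0" --pt "0 0 -30 0 0 0" --pt "0 0 -30 0 0 0" --pt "0 0 0 0 0 0"

```text
time: 13.18
tool_pos: [618.7, 292.8, 102.5]
tcp_rot: [-179.8, -0.4, -14.1]
ft_force: [0.1, -0.0, -1.1]
finger_gap: 66.7
grip_force: 45.8
```

Run:
```python
from h import *
s=sense();print(s["tool_pos"],s["tcp_rot"]);go(615.1,-286.4,95,1.9,s)
```

```text
[618.74391376 292.78405697 102.52991056] [-179.75319043   -0.3538384   -14.05056368]
turn [-0.003 -0.007 -0.278] then shift [-22.8 578.7   7.5]
```

>>> apply_moves --pt "0 0 0 0 0 -0.14" --pt "0 0 0 0 0 -0.138" --pt "-2 40 0 0 0 0" --pt "-2 50 0 0 0 0" --pt "-2 50 0 0 0 0"

```text
time: 13.8
tool_pos: [613.8, 150.4, 96.4]
tcp_rot: [180.0, 0.1, 1.9]
ft_force: [0.6, -0.8, -0.8]
finger_gap: 66.7
grip_force: 45.7
```

>>> apply_moves --pt "-2 50 0 0 0 0" --pt "-2 50 0 0 0 0" --pt "-2 50 0 0 0 0" --pt "-2 50 0 0 0 0" --pt "-2 50 0 0 0 0"

```text
time: 14.42
tool_pos: [612.1, -100.0, 96.6]
tcp_rot: [-180.0, 0.1, 1.9]
ft_force: [0.6, 0.1, -1.4]
finger_gap: 66.7
grip_force: 45.7
```

>>> apply_moves --pt "-2 50 0 0 0 0" --pt "-2 50 0 0 0 0" --pt "-2 45 0 0 0 0" --pt "-1 43 0 0 0 0" --pt "0 0 0 0 0 0"

```text
time: 15.05
tool_pos: [610.9, -289.8, 96.5]
tcp_rot: [180.0, 0.1, 1.7]
ft_force: [-0.6, 0.3, -0.6]
finger_gap: 67.0
grip_force: 45.7
```

>>> apply_moves --pt "0 0 15 0 0 0" --pt "0 0 20 0 0 0" --pt "0 0 20 0 0 0" --pt "0 0 10 0 0 0" --pt "0 0 0 0 0 0"

```text
time: 15.68
tool_pos: [611.2, -285.8, 30.5]
tcp_rot: [-179.9, 0.1, 1.9]
ft_force: [-0.5, 0.4, -0.7]
finger_gap: 66.7
grip_force: 45.7
```

Run:
```python
from fit import *
s=sense();print(s["tool_pos"],s["tcp_rot"]);go(615.1,-286.4,9,1.9,s)
im,W=wlook("w3");print(fit(im,W,(615,-286),"b",(20,90),90))
```

```text
[ 611.17229694 -285.77045257   30.52877745] [-1.79917920e+02  1.36765924e-01  1.90848486e+00]
turn [-0.001  0.002  0.   ] then shift [ 3.9  0.8 21.5]
([613.4, -285.6, 115.1, 69.2, 2.0, 29.1], 32333)
```

>>> apply_moves --pt "4 0.5 5 0 0 0" --pt "0 0 7 0 0 0" --pt "0 0 6 0 0 0" --pt "0 0 0 0 0 0" --pt "0 0 0 0 0 0"

```text
time: 16.35
tool_pos: [616.0, -287.0, 14.3]
tcp_rot: [-180.0, 0.0, 1.9]
ft_force: [-0.7, -0.0, -0.3]
finger_gap: 66.7
grip_force: 45.7
```

Run:
```python
from fit import *
s=sense();print(s["tool_pos"],s["tcp_rot"]);go(615.1,-286.4,8.5,1.9,s)
```

```text
[ 616.04592663 -287.04683655   14.28705984] [-1.79996435e+02  4.49347122e-03  1.87554375e+00]
turn [-0.  0. -0.] then shift [-0.9 -0.7  5.8]
```

Set down, release and go up, then head for the yellow tray on grey.

>>> apply_moves --pt "-1 -0.5 3 0 0 0" --pt "0 0 2 0 0 0" --pt "0 0 1.5 0 0 0" --pt "0 0 0 0 0 0" --pt "0 0 0 0 0 0"

```text
time: 16.98
tool_pos: [615.0, -286.5, 8.3]
tcp_rot: [-180.0, 0.0, 1.9]
ft_force: [-3.1, 1.9, 5.5]
finger_gap: 66.9
grip_force: 46.4
```

>>> apply_moves --pt "0 0 0 0 0 0" --pt "0 0 0 0 0 0" --pt "0 0 0 0 0 0" --pt "0 0 -15 0 0 0" --pt "0 0 -40 0 0 0" --fingers 85

```text
time: 17.6
tool_pos: [613.3, -285.5, 61.3]
tcp_rot: [-179.9, 0.2, 1.9]
ft_force: [0.4, 0.6, 0.2]
finger_gap: 85.0
grip_force: 0.0
```

>>> apply_moves --pt "0 0 -40 0 0 0" --pt "-10 0 -45 0 0 0" --pt "-15 0 -45 0 0 0" --pt "0 0 0 0 0 0" --pt "0 0 0 0 0 0"

```text
time: 18.23
tool_pos: [590.2, -287.4, 193.5]
tcp_rot: [180.0, -0.1, 1.9]
ft_force: [-0.1, 0.8, -0.9]
finger_gap: 85.4
grip_force: 0.0
```

Run:
```python
from fit import *
s=sense();print(s["tool_pos"],s["tcp_rot"])
im,W=wlook("w4")
print("btray",fit(im,W,(615,-287),"b",(15,40)),"mat",fit(im,W,(615,-287),"b",(-8,12)))
print("ytray",fit(im,W,(635,18),"y",(15,40)))
go(610,18,190,-1,s)
```

```text
[ 590.21353337 -287.44809635  193.50335003] [ 1.79970816e+02 -5.60577744e-02  1.87005655e+00]
btray ([614.2, -287.1, 119.7, 68.7, 2.2, 24.3], 1775) mat ([614.3, -287.1, 112.5, 61.0, 1.9, 6.7], 6497)
ytray ([634.5, 16.4, 119.6, 70.5, -1.3, 22.3], 1525)
turn [ 0.    -0.001  0.05 ] then shift [  14.5 -305.7    3.5]
```

Blue tray is within about 1 mm of its mat centre. Next, the yellow tray.

>>> apply_moves --pt "3 -40 0 0 0 0.052" --pt "6 -50 0 0 0 0" --pt "6 -50 0 0 0 0" --pt "6 -50 0 0 0 0" --pt "6 -50 0 0 0 0"

```text
time: 18.9
tool_pos: [618.8, -45.9, 190.7]
tcp_rot: [-180.0, 0.2, -1.1]
ft_force: [0.6, -0.0, -0.3]
finger_gap: 85.2
grip_force: 0.0
```

>>> apply_moves --pt "6 -40 20 0 0 0" --pt "6 -25 40 0 0 0" --pt "0 0 40 0 0 0" --pt "0 0 30 0 0 0" --pt "0 0 0 0 0 0"

```text
time: 19.52
tool_pos: [628.9, 17.5, 57.5]
tcp_rot: [-180.0, 0.5, -1.1]
ft_force: [-0.6, 0.4, 0.6]
finger_gap: 85.0
grip_force: 0.0
```

>>> apply_moves --pt "0 0 0 0 0 0" --pt "0 0 0 0 0 0" --pt "0 0 0 0 0 0" --pt "0 0 0 0 0 0" --pt "0 0 0 0 0 0"

```text
time: 20.15
tool_pos: [633.0, 16.9, 63.1]
tcp_rot: [-180.0, -0.0, -1.1]
ft_force: [-0.0, -0.5, 0.5]
finger_gap: 84.8
grip_force: 0.0
```

Run:
```python
from fit import *
s=sense();print(s["tool_pos"],s["tcp_rot"])
im,W=wlook("w5")
print("ytray",fit(im,W,(635,18),"y",(15,40)))
go(635,17.2,8,-1,s)
```

```text
[632.97501734  16.92678604  63.11077075] [-1.79998740e+02 -2.25137692e-02 -1.10302116e+00]
ytray ([635.1, 17.3, 120.1, 68.2, -1.3, 24.1], 4940)
turn [-0.    -0.    -0.002] then shift [ 2.  -0.3 55.1]
```

>>> apply_moves --pt "2 0 20 0 0 0" --pt "0 0 20 0 0 0" --pt "0 0 10 0 0 0" --pt "0 0 5 0 0 0" --pt "0 0 0 0 0 0"

```text
time: 20.82
tool_pos: [634.6, 16.9, 7.3]
tcp_rot: [-180.0, 0.0, -1.1]
ft_force: [-0.4, -0.4, 0.3]
finger_gap: 85.0
grip_force: 0.0
```

>>> apply_moves --pt "0 0 0 0 0 0" --pt "0 0 0 0 0 0" --pt "0 0 0 0 0 0" --pt "0 0 0 0 0 0" --pt "0 0 0 0 0 0" --fingers 55

```text
time: 21.45
tool_pos: [635.8, 16.8, 9.0]
tcp_rot: [180.0, -0.1, -1.1]
ft_force: [-0.5, -0.1, 6.5]
finger_gap: 67.0
grip_force: 46.0
```

>>> apply_moves --pt "0 0 -10 0 0 0" --pt "0 0 -20 0 0 0" --pt "0 0 -30 0 0 0" --pt "0 0 -30 0 0 0" --pt "0 0 0 0 0 0"

```text
time: 22.08
tool_pos: [637.7, 16.8, 102.7]
tcp_rot: [180.0, -0.4, -1.1]
ft_force: [0.1, 1.1, -0.8]
finger_gap: 66.7
grip_force: 45.3
```

Run:
```python
from h import *
s=sense();print(s["tool_pos"],s["tcp_rot"]);go(616.5,286.1,95,-18.8,s)
```

```text
[637.65753555  16.82030081 102.72848274] [179.98797123  -0.4207803   -1.09591646]
turn [-0.001 -0.007  0.309] then shift [-106.8 -248.1    7.7]
```

>>> apply_moves --pt "0 0 0 0 0 0.155" --pt "0 0 0 0 0 0.154" --pt "-14 -35 0 0 0 0" --pt "-18 -42 0 0 0 0" --pt "-19 -43 0 0 0 0"

```text
time: 22.7
tool_pos: [624.5, 147.8, 97.0]
tcp_rot: [180.0, 0.1, -18.9]
ft_force: [0.8, -0.1, -0.7]
finger_gap: 66.8
grip_force: 45.3
```

>>> apply_moves --pt "-19 -43 0 0 0 0" --pt "-18 -43 0 0 0 0" --pt "-17 -42 0 0 0 0" --pt "0 0 20 0 0 0" --pt "0 0 20 0 0 0"

```text
time: 23.32
tool_pos: [614.7, 285.0, 55.9]
tcp_rot: [179.9, 0.0, -18.8]
ft_force: [-0.1, -0.4, -1.3]
finger_gap: 66.7
grip_force: 45.3
```

>>> apply_moves --pt "0 0 20 0 0 0" --pt "0 0 10 0 0 0" --pt "0 0 5 0 0 0" --pt "0 0 0 0 0 0" --pt "0 0 0 0 0 0"

```text
time: 23.95
tool_pos: [616.2, 285.7, 23.9]
tcp_rot: [-179.9, -0.1, -18.8]
ft_force: [-0.6, 0.2, -1.5]
finger_gap: 66.2
grip_force: 45.3
```

Run:
```python
from h import *
s=sense();print(s["tool_pos"],s["tcp_rot"]);go(616.5,286.1,8.7,-18.8,s)
```

```text
[616.17680778 285.70411094  23.87336252] [-1.79938242e+02 -7.40180487e-02 -1.88145886e+01]
turn [-0.001 -0.001 -0.   ] then shift [ 0.2 -0.5 15.2]
```

>>> apply_moves --pt "0 -0.5 6 0 0 0" --pt "0 0 5 0 0 0" --pt "0 0 3 0 0 0" --pt "0 0 1 0 0 0" --pt "0 0 0 0 0 0"

```text
time: 24.58
tool_pos: [615.2, 286.0, 9.0]
tcp_rot: [180.0, 0.0, -18.8]
ft_force: [-7.7, -3.4, 10.3]
finger_gap: 66.7
grip_force: 46.6
```

>>> apply_moves --pt "0 0 0 0 0 0" --pt "0 0 0 0 0 0" --pt "0 0 0 0 0 0" --pt "0 0 -15 0 0 0" --pt "0 0 -40 0 0 0" --fingers 85

```text
time: 25.2
tool_pos: [613.6, 285.2, 61.2]
tcp_rot: [179.8, 0.2, -18.8]
ft_force: [-0.5, -0.5, -0.2]
finger_gap: 84.7
grip_force: 0.0
```

>>> apply_moves --pt "0 0 -40 0 0 0" --pt "-10 0 -45 0 0 0" --pt "-15 0 -45 0 0 0" --pt "0 0 0 0 0 0" --pt "0 0 0 0 0 0"

```text
time: 25.82
tool_pos: [592.0, 294.1, 193.5]
tcp_rot: [-180.0, -0.0, -18.8]
ft_force: [0.1, -0.5, -1.1]
finger_gap: 85.3
grip_force: 0.0
```

Run:
```python
from fit import *
s=sense();print(s["tool_pos"],s["tcp_rot"])
im,W=wlook("w6")
print("ytray",fit(im,W,(616,286),"y",(15,40)))
p,d=eyes.snapshot("scene");W=world("scene",d);hsv=cv2.cvtColor(p,cv2.COLOR_RGB2HSV)
print("btray",fit(p,W,(615,-287),"b",(15,40)))
for n,c in(("red",(434,-190)),("black",(430,42)),("green",(441,266))):
    for cam in("scene","side"):
        if cam=="side" : 
            f=np.load("side0.npz");WW=world("side",f["d"])
        else: WW=W
        m=(np.hypot(WW[...,0]-c[0],WW[...,1]-c[1])<35)&(WW[...,2]>44)&(WW[...,2]<60)
        print(n,cam,cv2.minEnclosingCircle(WW[m][:,:2].astype(np.float32)),np.median(WW[m],0),m.sum())
go(410,-190,200,-40,s)
```

```text
[592.01873249 294.10723176 193.46273489] [-1.79965491e+02 -4.77824782e-02 -1.87953094e+01]
ytray ([614.6, 285.9, 119.5, 68.3, -18.5, 24.3], 1776)
btray ([618.7, -285.4, 116.2, 67.9, 1.4, 24.0], 107)
red scene ((436.6860046386719, -186.77398681640625), 22.79770851135254) [ 436.18581379 -185.86103236   48.69615133] 99
red side ((429.64776611328125, -187.89450073242188), 23.275794982910156) [ 428.60109386 -183.94635899   52.04704308] 130
black scene ((436.259765625, 40.999786376953125), 24.541160583496094) [438.70170553  40.18459945  48.65768415] 94
black side ((431.78533935546875, 39.632572174072266), 23.390697479248047) [430.12844823  43.0513763   51.58318725] 190
green scene ((446.0187072753906, 264.5582580566406), 24.405803680419922) [447.89044663 265.77198844  48.78399715] 81
green side ((441.96044921875, 263.8447265625), 23.44982147216797) [439.17565149 266.68283866  51.44735203] 289
turn [-0.001 -0.001  0.37 ] then shift [171.7 487.8  -6.5]
```

Both trays are placed within 2 mm. Next, the red jar.

>>> apply_moves --pt "0 0 0 0 0 -0.164" --pt "0 0 0 0 0 -0.164" --pt "-19 48 0 0 0 0" --pt "-19 48 0 0 0 0" --pt "-19 48 0 0 0 0"

```text
time: 26.55
tool_pos: [533.4, 148.4, 190.8]
tcp_rot: [180.0, 0.2, -0.0]
ft_force: [0.0, 0.1, 0.6]
finger_gap: 84.9
grip_force: 0.0
```

>>> apply_moves --pt "-19 48 0 0 0 0" --pt "-19 48 0 0 0 0" --pt "-19 48 0 0 0 0" --pt "-19 48 0 0 0 0" --pt "-19 48 0 0 0 0"

```text
time: 27.18
tool_pos: [438.3, -91.2, 191.4]
tcp_rot: [-180.0, 0.1, -0.0]
ft_force: [0.4, -0.1, 1.3]
finger_gap: 84.7
grip_force: 0.0
```

>>> apply_moves --pt "-18 48 0 0 0 0" --pt "-17 48 0 0 0 0" --pt "0 0 10 0 0 0" --pt "0 0 0 0 0 0" --pt "0 0 0 0 0 0"

```text
time: 27.8
tool_pos: [404.9, -184.7, 182.2]
tcp_rot: [-179.9, 0.1, 0.1]
ft_force: [0.0, 0.1, 0.4]
finger_gap: 85.2
grip_force: 0.0
```

```bash
cat >> fit.py <<'E'
def jar(W,c,z=50,rad=45):
    m=(np.hypot(W[...,0]-c[0],W[...,1]-c[1])<rad)&(abs(W[...,2]-z)<5)
    if m.sum()<20: return None
    (x,y),r=cv2.minEnclosingCircle(W[m][:,:2].astype(np.float32))
    return [round(float(v),1) for v in(x,y,r,np.median(W[m][:,2]))],int(m.sum())
E
python3 - <<'E'
from fit import *
s=sense();print(s["tool_pos"],s["tcp_rot"])
im,W=wlook("w7");j=jar(W,(433,-188));print(j,jar(W,(433,41)))
if j: go(j[0][0],j[0][1],80,0,s)
E
```

```text
[ 404.87391702 -184.73473261  182.19317338] [-1.79942259e+02  6.33331189e-02  6.95552918e-02]
([431.9, -188.0, 22.8, 49.7], 2033) ([432.9, 39.0, 22.8, 49.5], 1123)
turn [-0.001  0.001  0.001] then shift [ 27.    3.3 102.2]
```

View pics/w7.png

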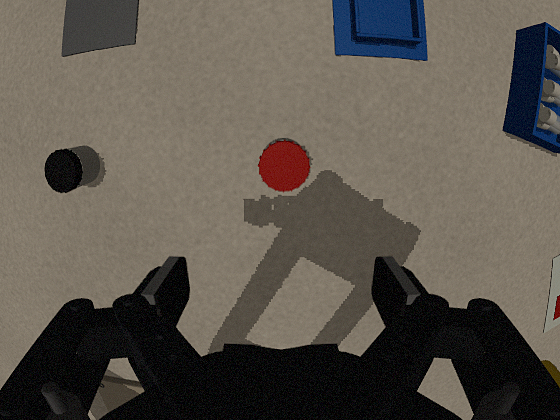

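Red jar at (285,165): it fits at (432, -188) with radius 22.8 mm, which matches its size.

>>> apply_moves --pt "14 2 35 0 0 0" --pt "13 1 40 0 0 0" --pt "0 0 25 0 0 0" --pt "0 0 0 0 0 0" --pt "0 0 0 0 0 0"

```text
time: 28.48
tool_pos: [432.7, -188.8, 84.1]
tcp_rot: [180.0, -0.1, 0.1]
ft_force: [-0.8, -0.4, 0.9]
finger_gap: 85.1
grip_force: 0.0
```

Run:
```python
from fit import *
s=sense();print(s["tool_pos"],s["tcp_rot"])
im,W=wlook("w8");j=jar(W,(433,-188));print(j)
go(432,-188,22,0,s)
```

```text
[ 432.68825577 -188.75461444   84.09588391] [ 1.79960355e+02 -7.36301860e-02  5.08988257e-02]
([432.0, -188.0, 22.9, 49.7], 4145)
turn [ 0.001 -0.001  0.001] then shift [-0.7 -0.8 62.1]
```

>>> apply_moves --pt "-0.7 -0.8 20 0 0 0" --pt "0 0 20 0 0 0" --pt "0 0 15 0 0 0" --pt "0 0 7 0 0 0" --pt "0 0 0 0 0 0"

```text
time: 29.15
tool_pos: [431.1, -188.1, 20.9]
tcp_rot: [-180.0, 0.0, -0.0]
ft_force: [-0.1, -0.1, -1.3]
finger_gap: 84.8
grip_force: 0.0
```

>>> apply_moves --pt "0 0 0 0 0 0" --pt "0 0 0 0 0 0" --pt "0 0 0 0 0 0" --pt "0 0 0 0 0 0" --pt "0 0 0 0 0 0" --fingers 38 --grip_force 30

```text
time: 29.78
tool_pos: [431.7, -188.4, 21.5]
tcp_rot: [180.0, -0.1, -0.0]
ft_force: [-0.8, 0.9, 7.0]
finger_gap: 43.0
grip_force: 30.7
```

>>> apply_moves --pt "0 0 0 0 0 0" --pt "0 0 0 0 0 0" --pt "0 0 0 0 0 0" --pt "0 0 0 0 0 0" --pt "0 0 0 0 0 0"

```text
time: 30.4
tool_pos: [431.6, -188.4, 21.5]
tcp_rot: [180.0, -0.1, -0.0]
ft_force: [-0.6, -0.0, 5.6]
finger_gap: 43.1
grip_force: 30.7
```

Run:
```python
from fit import *
s=sense();print(s["tool_pos"],s["tcp_rot"])
go(614.5,-287,85,0,s)
```

```text
[ 431.63779125 -188.41812474   21.52759308] [ 1.79965744e+02 -5.69566509e-02 -9.27167352e-03]
turn [ 0.001 -0.001 -0.   ] then shift [182.9  98.6 -63.5]
```

>>> apply_moves --pt "0 0 -10 0 0 0" --pt "0 0 -20 0 0 0" --pt "0 0 -25 0 0 0" --pt "0 0 -10 0 0 0" --pt "20 10 0 0 0 0"

```text
time: 31.02
tool_pos: [451.2, -198.1, 86.7]
tcp_rot: [180.0, -0.1, -0.0]
ft_force: [0.1, -0.2, 0.1]
finger_gap: 43.3
grip_force: 30.6
```

>>> apply_moves --pt "35 19 0 0 0 0" --pt "35 19 0 0 0 0" --pt "35 19 0 0 0 0" --pt "35 19 0 0 0 0" --pt "23 12.5 0 0 0 0"

```text
time: 31.65
tool_pos: [615.0, -287.2, 84.9]
tcp_rot: [-180.0, 0.0, -0.0]
ft_force: [-0.3, -0.3, -0.8]
finger_gap: 43.4
grip_force: 30.6
```

>>> apply_moves --pt "0 0 0 0 0 0" --pt "0 0 0 0 0 0" --pt "0 0 15 0 0 0" --pt "0 0 15 0 0 0" --pt "0 0 0 0 0 0"

```text
time: 32.28
tool_pos: [612.0, -285.5, 52.8]
tcp_rot: [-179.9, 0.2, -0.0]
ft_force: [0.8, 0.3, 0.1]
finger_gap: 43.3
grip_force: 30.7
```

Run:
```python
from fit import *
s=sense();print(s["tool_pos"],s["tcp_rot"],s["finger_gap"])
go(614.5,-287,29,0,s)
```

```text
[ 612.00241414 -285.48510027   52.80694529] [-1.79867682e+02  2.40291201e-01 -8.89856501e-03] 43.31149773137722
turn [-0.002  0.004 -0.   ] then shift [ 2.5  1.5 23.8]
```

>>> apply_moves --pt "0 0 8 0 0 0" --pt "0 0 8 0 0 0" --pt "0 0 2 0 0 0" --pt "0 0 0 0 0 0" --pt "0 0 0 0 0 0"

```text
time: 32.9
tool_pos: [614.4, -286.8, 38.2]
tcp_rot: [180.0, -0.0, -0.0]
ft_force: [-0.4, 0.2, 0.7]
finger_gap: 43.1
grip_force: 30.7
```

Run:
```python
from fit import *
s=sense();print(s["tool_pos"],s["ft_force"])
go(614.5,-287,28.5,0,s)
```

```text
[ 614.36809195 -286.77968294   38.21032132] [-0.42790433  0.15181436  0.66239222]
turn [ 0.    -0.001 -0.   ] then shift [0.1 0.2 9.7]
```

>>> apply_moves --pt "0 0 4 0 0 0" --pt "0 0 3 0 0 0" --pt "0 0 2 0 0 0" --pt "0 0 0.5 0 0 0" --pt "0 0 0 0 0 0"

```text
time: 33.52
tool_pos: [614.1, -286.6, 28.7]
tcp_rot: [-180.0, 0.0, -0.0]
ft_force: [-2.8, 1.8, 4.8]
finger_gap: 43.0
grip_force: 31.0
```

>>> apply_moves --pt "0 0 0 0 0 0" --pt "0 0 0 0 0 0" --pt "0 0 0 0 0 0" --pt "0 0 0 0 0 0" --pt "0 0 0 0 0 0" --fingers 70

```text
time: 34.15
tool_pos: [614.1, -286.6, 28.3]
tcp_rot: [-180.0, -0.0, -0.0]
ft_force: [-0.4, 0.1, 0.3]
finger_gap: 69.5
grip_force: 0.0
```

>>> apply_moves --pt "0 0 -15 0 0 0" --pt "0 0 -40 0 0 0" --pt "0 0 -50 0 0 0" --pt "-28 0 -40 0 0 0" --pt "0 0 0 0 0 0" --fingers 85

```text
time: 34.78
tool_pos: [587.7, -288.4, 180.3]
tcp_rot: [179.7, -0.5, -0.1]
ft_force: [-0.3, 0.1, 0.2]
finger_gap: 84.8
grip_force: 0.0
```

>>> apply_moves --pt "0 0 0 0 0 0" --pt "0 0 0 0 0 0" --pt "0 0 0 0 0 0" --pt "0 0 0 0 0 0" --pt "0 0 0 0 0 0"

```text
time: 35.4
tool_pos: [586.0, -286.5, 172.9]
tcp_rot: [-180.0, 0.0, -0.0]
ft_force: [-0.6, 0.3, -0.2]
finger_gap: 84.9
grip_force: 0.0
```

Run:
```python
from fit import *
s=sense();print(s["tool_pos"],s["tcp_rot"])
im,W=wlook("w9");print(jar(W,(614.5,-287),57),fit(im,W,(614.5,-287),"b",(15,40)))
go(407,41,180,0,s)
```

```text
[ 586.04001483 -286.53441843  172.85748129] [-1.79981347e+02  3.05415983e-02 -6.18625806e-03]
([614.6, -286.9, 23.0, 56.7], 2297) ([614.5, -286.8, 121.4, 68.2, 1.9, 24.3], 2081)
turn [-0.     0.001 -0.   ] then shift [-179.  -327.5   -7.1]
```

Red jar stands exactly centred in the blue tray. Next, the black jar.

>>> apply_moves --pt "-20 -36 0 0 0 0" --pt "-25 -45 0 0 0 0" --pt "-26 -48 0 0 0 0" --pt "-26 -48 0 0 0 0" --pt "-26 -48 0 0 0 0"

```text
time: 36.08
tool_pos: [462.3, -60.3, 173.4]
tcp_rot: [-180.0, -0.0, -0.0]
ft_force: [0.7, 0.4, 1.0]
finger_gap: 85.2
grip_force: 0.0
```

>>> apply_moves --pt "-25 -45 0 0 0 0" --pt "-18 -35 0 0 0 0" --pt "-13 -22 0 0 0 0" --pt "0 0 0 0 0 0" --pt "0 0 0 0 0 0"

```text
time: 36.7
tool_pos: [407.6, 40.0, 173.6]
tcp_rot: [180.0, -0.1, 0.0]
ft_force: [0.6, -0.1, 0.5]
finger_gap: 85.1
grip_force: 0.0
```

Run:
```python
from fit import *
s=sense();print(s["tool_pos"],s["tcp_rot"])
im,W=wlook("w10");j=jar(W,(433,40));print(j,jar(W,(442,264)))
go(j[0][0],j[0][1],85,0,s)
```

```text
[407.60883914  40.02266682 173.57863061] [ 1.79978856e+02 -5.11416461e-02  6.96257671e-03]
([432.8, 39.4, 22.9, 49.7], 2183) ([442.1, 263.9, 23.1, 49.5], 1172)
turn [ 0.    -0.001  0.   ] then shift [25.2  0.6 88.6]
```

>>> apply_moves --pt "13 0.5 30 0 0 0" --pt "12 0 35 0 0 0" --pt "0 0 20 0 0 0" --pt "0 0 0 0 0 0" --pt "0 0 0 0 0 0"

```text
time: 37.38
tool_pos: [432.8, 39.4, 89.2]
tcp_rot: [180.0, -0.0, -0.1]
ft_force: [-0.8, 0.9, 0.9]
finger_gap: 84.7
grip_force: 0.0
```

Run:
```python
from fit import *
s=sense();print(s["tool_pos"],s["tcp_rot"])
im,W=wlook("w8");j=jar(W,(433,40));print(j)
go(j[0][0],j[0][1],22,0,s)
```

```text
[432.8428842   39.38694537  89.17532754] [ 1.79996450e+02 -4.77875412e-02 -6.29185146e-02]
([432.9, 39.3, 22.8, 49.7], 3966)
turn [ 0.    -0.001 -0.001] then shift [ 0.1  0.1 67.2]
```

>>> apply_moves --pt "0 0 20 0 0 0" --pt "0 0 22 0 0 0" --pt "0 0 17 0 0 0" --pt "0 0 8 0 0 0" --pt "0 0 0 0 0 0"

```text
time: 38.05
tool_pos: [432.4, 39.9, 21.7]
tcp_rot: [-180.0, -0.0, -0.0]
ft_force: [-0.0, 0.1, 0.8]
finger_gap: 84.9
grip_force: 0.0
```

>>> apply_moves --pt "0 0 0 0 0 0" --pt "0 0 0 0 0 0" --pt "0 0 0 0 0 0" --pt "0 0 0 0 0 0" --pt "0 0 0 0 0 0" --fingers 38

```text
time: 38.67
tool_pos: [432.8, 39.8, 22.1]
tcp_rot: [180.0, -0.1, -0.0]
ft_force: [-1.5, -0.1, 6.0]
finger_gap: 42.9
grip_force: 30.2
```

>>> apply_moves --pt "0 0 0 0 0 0" --pt "0 0 0 0 0 0" --pt "0 0 0 0 0 0" --pt "0 0 0 0 0 0" --pt "0 0 0 0 0 0"

```text
time: 39.3
tool_pos: [432.8, 39.9, 22.2]
tcp_rot: [180.0, -0.1, -0.0]
ft_force: [-1.7, -0.5, 6.4]
finger_gap: 43.1
grip_force: 30.2
```

>>> apply_moves --pt "0 0 -10 0 0 0" --pt "0 0 -25 0 0 0" --pt "0 0 -35 0 0 0" --pt "0 0 -35 0 0 0" --pt "0 0 -15 0 0 0"

```text
time: 39.92
tool_pos: [433.5, 39.9, 144.0]
tcp_rot: [180.0, -0.2, -0.0]
ft_force: [0.3, 0.6, -0.5]
finger_gap: 43.3
grip_force: 30.6
```

Run:
```python
from fit import *
s=sense();print(s["tool_pos"],s["tcp_rot"])
go(614.6,-287,140,0,s)
```

```text
[433.4734658   39.87071138 144.00887651] [ 1.79994312e+02 -2.28507596e-01 -9.16627995e-03]
turn [ 0.    -0.004 -0.   ] then shift [181.1 326.9   4. ]
```

>>> apply_moves --pt "18 32 0 0 0 0" --pt "25 45 0 0 0 0" --pt "26 47 0 0 0 0" --pt "26 47 0 0 0 0" --pt "26 47 0 0 0 0"

```text
time: 40.55
tool_pos: [553.3, -179.6, 140.3]
tcp_rot: [-180.0, 0.1, -0.0]
ft_force: [0.2, 0.9, 0.3]
finger_gap: 42.9
grip_force: 30.7
```

>>> apply_moves --pt "26 47 0 0 0 0" --pt "20 37 0 0 0 0" --pt "14 25 0 0 0 0" --pt "0 0 0 0 0 0" --pt "0 0 0 0 0 0"

```text
time: 41.18
tool_pos: [612.4, -286.4, 140.2]
tcp_rot: [-179.9, 0.1, -0.0]
ft_force: [0.4, -0.5, 0.2]
finger_gap: 43.4
grip_force: 30.7
```

>>> apply_moves --pt "0 0 15 0 0 0" --pt "0 0 15 0 0 0" --pt "0 0 10 0 0 0" --pt "0 0 0 0 0 0" --pt "0 0 0 0 0 0"

```text
time: 41.8
tool_pos: [613.3, -287.2, 101.6]
tcp_rot: [180.0, -0.0, -0.0]
ft_force: [0.3, -0.2, 0.6]
finger_gap: 42.8
grip_force: 30.7
```

Run:
```python
from fit import *
s=sense();print(s["tool_pos"],s["tcp_rot"],s["finger_gap"])
go(614.6,-287,79.2,0,s)
```

```text
[ 613.28028014 -287.20983268  101.60396418] [ 1.79987590e+02 -2.14383181e-02 -7.46273986e-03] 42.81447444596562
turn [ 0. -0. -0.] then shift [ 1.3 -0.2 22.4]
```

>>> apply_moves --pt "1.2 0 8 0 0 0" --pt "0 0 7 0 0 0" --pt "0 0 4 0 0 0" --pt "0 0 0 0 0 0" --pt "0 0 0 0 0 0"

```text
time: 42.42
tool_pos: [614.4, -287.2, 82.5]
tcp_rot: [180.0, -0.0, -0.0]
ft_force: [0.4, -0.1, -0.8]
finger_gap: 43.0
grip_force: 30.7
```

Run:
```python
from fit import *
s=sense();print(s["tool_pos"],s["ft_force"])
go(614.6,-287,79.2,0,s)
```

```text
[ 614.39174903 -287.18791633   82.46512552] [ 0.4064707  -0.10378976 -0.83577711]
turn [ 0. -0. -0.] then shift [ 0.2 -0.2  3.3]
```

>>> apply_moves --pt "0 0 1.5 0 0 0" --pt "0 0 1 0 0 0" --pt "0 0 0.7 0 0 0" --pt "0 0 0 0 0 0" --pt "0 0 0 0 0 0"

```text
time: 43.05
tool_pos: [614.4, -287.2, 79.3]
tcp_rot: [180.0, -0.0, -0.0]
ft_force: [0.3, -0.1, 1.3]
finger_gap: 43.1
grip_force: 30.8
```

>>> apply_moves --pt "0 0 0 0 0 0" --pt "0 0 0 0 0 0" --pt "0 0 0 0 0 0" --pt "0 0 0 0 0 0" --pt "0 0 0 0 0 0" --fingers 70

```text
time: 43.68
tool_pos: [614.3, -287.1, 79.1]
tcp_rot: [-180.0, 0.0, -0.0]
ft_force: [0.5, 0.3, 0.8]
finger_gap: 69.9
grip_force: 0.0
```

>>> apply_moves --pt "0 0 -15 0 0 0" --pt "0 0 -40 0 0 0" --pt "0 0 -40 0 0 0" --pt "-28 0 -20 0 0 0" --pt "0 0 0 0 0 0" --fingers 85

```text
time: 44.3
tool_pos: [586.8, -288.2, 198.5]
tcp_rot: [179.8, -0.3, -0.1]
ft_force: [0.9, -1.1, -0.1]
finger_gap: 85.0
grip_force: 0.0
```

>>> apply_moves --pt "0 0 0 0 0 0" --pt "0 0 0 0 0 0" --pt "0 0 0 0 0 0" --pt "0 0 0 0 0 0" --pt "0 0 0 0 0 0"

```text
time: 44.92
tool_pos: [586.3, -287.0, 193.8]
tcp_rot: [-180.0, 0.0, -0.0]
ft_force: [-1.4, 0.3, 0.3]
finger_gap: 84.8
grip_force: 0.0
```

Run:
```python
from fit import *
s=sense();print(s["tool_pos"],s["tcp_rot"])
im,W=wlook("w11");print(jar(W,(614.5,-287),107),fit(im,W,(614.5,-287),"b",(15,40)))
go(414,264,175,0,s)
```

```text
[ 586.28027576 -287.0281878   193.75733052] [-1.79982805e+02  2.28890790e-02 -6.07971283e-03]
([614.6, -287.4, 22.8, 106.6], 2890) ([614.6, -286.8, 120.9, 68.2, 1.9, 24.3], 1827)
turn [-0.  0. -0.] then shift [-172.3 -551.    18.8]
```

Black is within 0.5 mm of red. Next, the green jar.

>>> apply_moves --pt "-13 -40 0 0 0 0" --pt "-16 -50 0 0 0 0" --pt "-16 -50 0 0 0 0" --pt "-16 -50 0 0 0 0" --pt "-16 -50 0 0 0 0"

```text
time: 45.6
tool_pos: [508.8, -45.7, 194.3]
tcp_rot: [-180.0, -0.0, -0.0]
ft_force: [-0.1, -0.3, -0.9]
finger_gap: 85.1
grip_force: 0.0
```

>>> apply_moves --pt "-16 -50 0 0 0 0" --pt "-16 -50 0 0 0 0" --pt "-16 -50 0 0 0 0" --pt "-16 -50 0 0 0 0" --pt "-14 -50 0 0 0 0"

```text
time: 46.22
tool_pos: [430.8, 204.5, 194.5]
tcp_rot: [-180.0, -0.1, -0.0]
ft_force: [0.5, -0.0, -0.3]
finger_gap: 84.7
grip_force: 0.0
```

>>> apply_moves --pt "-10 -40 10 0 0 0" --pt "-7 -21 10 0 0 0" --pt "0 0 0 0 0 0" --pt "0 0 0 0 0 0" --pt "0 0 0 0 0 0"

```text
time: 46.85
tool_pos: [415.1, 263.2, 174.7]
tcp_rot: [-180.0, -0.1, -0.1]
ft_force: [0.1, 1.1, 0.4]
finger_gap: 85.1
grip_force: 0.0
```

Run:
```python
from fit import *
s=sense();print(s["tool_pos"],s["tcp_rot"])
im,W=wlook("w12");j=jar(W,(442,264));print(j)
go(j[0][0],j[0][1],89,0,s)
```

```text
[415.10586739 263.16652232 174.68776419] [-1.79987540e+02 -5.41516499e-02 -8.50935533e-02]
([442.1, 264.7, 23.1, 49.7], 2167)
turn [-0.    -0.001 -0.001] then shift [27.  -1.5 85.7]
```

>>> apply_moves --pt "14 -1 30 0 0 0" --pt "13 -0.5 35 0 0 0" --pt "0 0 20 0 0 0" --pt "0 0 0 0 0 0" --pt "0 0 0 0 0 0"

```text
time: 47.52
tool_pos: [442.2, 265.4, 90.3]
tcp_rot: [-180.0, -0.1, -0.0]
ft_force: [0.9, 0.0, 0.5]
finger_gap: 85.4
grip_force: 0.0
```

Run:
```python
from fit import *
s=sense();print(s["tool_pos"],s["tcp_rot"])
im,W=wlook("w13");j=jar(W,(442,264));print(j)
go(j[0][0],j[0][1],22,0,s)
```

```text
[442.17115301 265.36757636  90.32104478] [-1.79964741e+02 -7.76757557e-02 -4.28718015e-02]
([442.1, 264.6, 22.8, 49.7], 3909)
turn [-0.001 -0.001 -0.001] then shift [-0.1  0.8 68.3]
```

>>> apply_moves --pt "0 0.7 20 0 0 0" --pt "0 0 22 0 0 0" --pt "0 0 17 0 0 0" --pt "0 0 8.5 0 0 0" --pt "0 0 0 0 0 0"

```text
time: 48.2
tool_pos: [441.2, 264.6, 21.4]
tcp_rot: [180.0, 0.0, -0.0]
ft_force: [0.1, -0.4, -0.1]
finger_gap: 85.2
grip_force: 0.0
```

>>> apply_moves --pt "0 0 0 0 0 0" --pt "0 0 0 0 0 0" --pt "0 0 0 0 0 0" --pt "0 0 0 0 0 0" --pt "0 0 0 0 0 0" --fingers 38

```text
time: 48.82
tool_pos: [442.0, 265.0, 22.5]
tcp_rot: [-180.0, -0.1, -0.0]
ft_force: [-0.7, 0.3, 5.9]
finger_gap: 42.9
grip_force: 30.8
```

>>> apply_moves --pt "0 0 0 0 0 0" --pt "0 0 0 0 0 0" --pt "0 0 0 0 0 0" --pt "0 0 0 0 0 0" --pt "0 0 0 0 0 0"

```text
time: 49.45
tool_pos: [442.0, 265.0, 22.5]
tcp_rot: [-180.0, -0.1, -0.0]
ft_force: [-1.7, 0.3, 5.4]
finger_gap: 43.4
grip_force: 30.8
```

>>> apply_moves --pt "0 0 -10 0 0 0" --pt "0 0 -35 0 0 0" --pt "0 0 -45 0 0 0" --pt "0 0 -45 0 0 0" --pt "0 0 -35 0 0 0"

```text
time: 50.08
tool_pos: [441.6, 264.8, 194.2]
tcp_rot: [-180.0, -0.1, -0.0]
ft_force: [-0.8, -0.7, -1.3]
finger_gap: 43.3
grip_force: 30.8
```

Run:
```python
from fit import *
s=sense();print(s["tool_pos"],s["tcp_rot"])
go(614.6,-287.2,190,0,s)
```

```text
[441.58532326 264.77878555 194.16743423] [-1.79958071e+02 -8.86715952e-02 -1.24681089e-02]
turn [-0.001 -0.002 -0.   ] then shift [173.  552.    4.2]
```

>>> apply_moves --pt "10 30 0 0 0 0" --pt "15 50 0 0 0 0" --pt "16 50 0 0 0 0" --pt "16 50 0 0 0 0" --pt "16 50 0 0 0 0"

```text
time: 50.7
tool_pos: [514.4, 33.0, 192.0]
tcp_rot: [-180.0, -0.0, -0.0]
ft_force: [0.7, 0.4, -0.5]
finger_gap: 42.7
grip_force: 30.8
```

>>> apply_moves --pt "16 50 0 0 0 0" --pt "16 50 0 0 0 0" --pt "16 50 0 0 0 0" --pt "16 50 0 0 0 0" --pt "15 50 0 0 0 0"

```text
time: 51.32
tool_pos: [593.4, -217.0, 191.9]
tcp_rot: [-180.0, 0.0, -0.0]
ft_force: [1.1, 1.0, 0.1]
finger_gap: 43.0
grip_force: 30.8
```

>>> apply_moves --pt "13 42 0 0 0 0" --pt "8 30 0 0 0 0" --pt "0 0 0 0 0 0" --pt "0 0 0 0 0 0" --pt "0 0 0 0 0 0"

```text
time: 51.95
tool_pos: [614.2, -286.2, 191.7]
tcp_rot: [-180.0, 0.0, 0.0]
ft_force: [0.6, 0.1, -0.9]
finger_gap: 42.9
grip_force: 30.9
```

>>> apply_moves --pt "0 0 15 0 0 0" --pt "0 0 18 0 0 0" --pt "0 0 10 0 0 0" --pt "0 0 0 0 0 0" --pt "0 0 0 0 0 0"

```text
time: 52.58
tool_pos: [614.5, -287.5, 148.9]
tcp_rot: [180.0, -0.0, -0.0]
ft_force: [0.6, -0.6, 0.4]
finger_gap: 42.9
grip_force: 30.9
```

Run:
```python
from fit import *
s=sense();print(s["tool_pos"],s["tcp_rot"],s["finger_gap"])
go(614.6,-287.3,129.5,0,s)
```

```text
[ 614.48029142 -287.48876162  148.91047614] [ 1.79987439e+02 -2.34177587e-02 -1.53171422e-02] 42.94808590549476
turn [ 0. -0. -0.] then shift [ 0.1 -0.2 19.4]
```

>>> apply_moves --pt "0 0 8 0 0 0" --pt "0 0 6 0 0 0" --pt "0 0 2 0 0 0" --pt "0 0 0 0 0 0" --pt "0 0 0 0 0 0"

```text
time: 53.2
tool_pos: [614.4, -287.4, 132.9]
tcp_rot: [180.0, -0.0, -0.0]
ft_force: [0.4, -0.2, -0.7]
finger_gap: 43.4
grip_force: 30.9
```

Run:
```python
from fit import *
s=sense();print(s["tool_pos"],s["ft_force"])
go(614.6,-287.3,129.5,0,s)
```

```text
[ 614.41975509 -287.43171059  132.86811899] [ 0.40962002 -0.18221589 -0.7132213 ]
turn [ 0. -0. -0.] then shift [ 0.2 -0.1  3.4]
```

>>> apply_moves --pt "0 0 1.5 0 0 0" --pt "0 0 1 0 0 0" --pt "0 0 0.8 0 0 0" --pt "0 0 0 0 0 0" --pt "0 0 0 0 0 0"

```text
time: 53.82
tool_pos: [614.4, -287.4, 129.6]
tcp_rot: [180.0, -0.0, -0.0]
ft_force: [-0.4, 1.6, 1.9]
finger_gap: 43.5
grip_force: 31.0
```

>>> apply_moves --pt "0 0 0 0 0 0" --pt "0 0 0 0 0 0" --pt "0 0 0 0 0 0" --pt "0 0 0 0 0 0" --pt "0 0 0 0 0 0" --fingers 70

```text
time: 54.45
tool_pos: [614.3, -287.4, 129.3]
tcp_rot: [180.0, 0.0, -0.0]
ft_force: [0.1, -0.3, -0.3]
finger_gap: 69.8
grip_force: 0.0
```

>>> apply_moves --pt "0 0 -15 0 0 0" --pt "0 0 -40 0 0 0" --pt "0 0 -40 0 0 0" --pt "-30 0 -10 0 0 0" --pt "0 0 0 0 0 0" --fingers 85

```text
time: 55.08
tool_pos: [584.2, -288.1, 237.6]
tcp_rot: [179.9, -0.2, -0.1]
ft_force: [0.3, -0.6, 1.0]
finger_gap: 85.0
grip_force: 0.0
```

>>> apply_moves --pt "0 0 0 0 0 0" --pt "0 0 0 0 0 0" --pt "0 0 0 0 0 0" --pt "0 0 0 0 0 0" --pt "0 0 0 0 0 0"

```text
time: 55.7
tool_pos: [584.3, -287.3, 234.1]
tcp_rot: [-180.0, 0.0, -0.0]
ft_force: [-0.4, -0.9, -0.1]
finger_gap: 85.1
grip_force: 0.0
```

Run:
```python
from fit import *
s=sense();print(s["tool_pos"],s["tcp_rot"])
im,W=wlook("w14");print(jar(W,(614.5,-287),157),fit(im,W,(614.5,-287),"b",(15,40)))
p,d=eyes.snapshot("side");cv2.imwrite("pics/side9.png",p[:,:,::-1])
```

```text
[ 584.32163517 -287.29222599  234.05659033] [-1.79991500e+02  1.80817289e-02 -5.10580131e-03]
([614.6, -287.7, 22.9, 156.7], 3140) ([639.6, -286.2, 71.1, 68.9, 2.1, 24.4], 781)
```

View pics/side9.png

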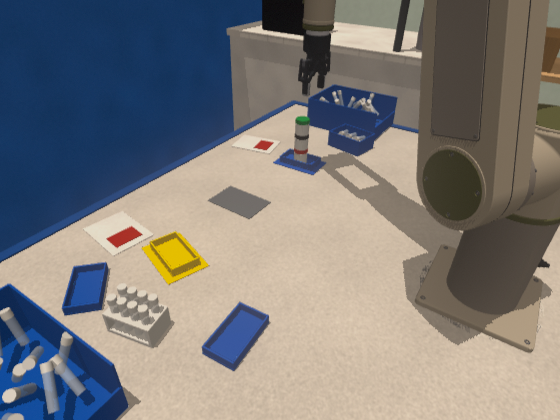

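The picture shows the stack red/black/green upright in the blue tray (302,140), the yellow tray on the yellow mat (175,255), and the gripper clear of both. I'm handing in.

```bash
python3 -c "
from bench import job
print(job.hand_in())"
```

```text
the job is handed in; nothing more can be done
None
```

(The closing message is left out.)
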